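# Park the index plunger of the brass-plated grinding head

### The job

Two index heads stand on the grinder's bench. On the one with the brass disc, pull the red T-knob of its sprung index plunger straight up, twist it a quarter turn either way and let it down into the rest notch, so that it stays pulled out when you let go. Leave the plunger of the head with the dark steel disc as it is.

Things in the scene. Friction and masses are not known exactly. Their poses are not given: they have to be found in the camera images.
- brass_knob (a point): Centre of the red T-grip of the plunger on the head with the BRASS disc, on the plunger's vertical axis: a bar 42 mm long (point x), 14 thick (y), 28 high (z, up), its centre 114 mm above the bench as found. Below it 18 mm of bare 12 mm stem, then a 44 mm collar, top 82 mm above the bench. Along +x of the grip as found lie the 124 mm disc and, 60 mm away, a 36 mm collet, 86 mm high.
- brass_lift (a joint): How far that plunger is pulled up (m): 0 home in the disc, 0.024 upper stop. A spring and its weight pull it down with 5.5 N at 0, 11.5 N at 0.020. A cross bar on the stem lies in a slot of the collar: it turns freely only above 0.016, so pull to about 0.020. In the rest notch it reads about 0.012; on the rim between slot and notch, 0.016.
- brass_turn (a joint): Turn of that plunger about its vertical axis (rad): 0 as found, positive anticlockwise from above, stops at +-1.95. The rest notch lies a quarter turn (1.57) to either side and takes the bar anywhere from 1.2 to 1.9, so a twist of 1.4 is enough.
- steel_lift (a joint): How far the plunger of the OTHER head is pulled up (m): 0 is home, where it must stay. That head is the same in every way, red grip too, but has a DARK STEEL disc. Both heads are fixed to the bench on grey bases of 165 x 120 mm, one to the left and one to the right.

How it is judged:
By the outcome, as a careful person would: the job done as asked, in the order asked, and still so for the second after the job is handed in, with the robot touching nothing.
It also fails if it takes over 34 s, if anything falls off the work surface, if the arm or the gripper's body presses on something with over 40 N, if the wrist force passes 120 N, or if a joint passes its speed limit or range.

### The arm

A 6-joint arm with a two-finger parallel gripper is mounted at the origin on the work surface. World frame = base frame: x ahead of the robot, y to its left, z up, the work surface at z = 0. Lengths are in m, angles in rad, forces in N, time in s.
With the tool pointing down it reaches from about 0.25 to 0.8 m from the base axis. Payload 3.9 kg.
Tool frame: the origin (TCP) lies at the very end of the fingers, on their centre line; the grasp point (between the pads) lies 19 mm behind it (bot.grip_depth is the distance from the TCP to the grasp point, in m); z points along the fingers, y is the line along which they close (so a half turn about z gives the same grasp; the last joint's range is limited). The gripper opens to 85 mm and grips with 20 to 120 N. Pads are 22 mm wide; open, the fingers measure 114 mm over their backs; the gripper's body (76 mm by 85 mm) begins 54 mm behind the grasp point. The pads swing forward as they close: fully open they stand 13 mm farther back than shut.
Start: joints at [-1.104, 0.26, -0.138, 1.173, 0, 1.571], TCP at [0.236, -0.469, 0.231] pointing down, gripper open.
Joint ranges: [-2.78, 2.78], [-0.83, 1.72], [-1.28, 1.37], [-1.9, 2.12], [-1.57, 1.48], [-3.14, 3.14]. Speed limits (rad/s): [2.57, 2.57, 3.14, 3.14, 3.14, 3.14].

### API

Orientations are given as a unit quaternion [w, x, y, z].
In Python, from cell import bot, camera gives the robot as it stands.
- The arm moves only by the tool carry_out, never from a script. Its argument "increments" is a list of rows, each an object of numbers: "hand": the opening, from 0 (shut) to 1 (fully open); "x", "y", "z": the shift along the world's x, y, z in m; "twist": the turn about the world's z in rad. In form: [{"hand": .., "x": .., "y": .., "z": .., "twist": ..}, ...]. A call has 1 to 8 rows; each row shifts and turns the commanded pose from where the row before left it; what a row does not reach is not made up. A row lasts 1/10 s, in which the tool goes at most 50 mm and 8.59 degrees, less where a joint would pass 70% of its speed; a pose out of reach is approached as far as the arm can. A call with a gripper value outside its range is refused whole. The fingers move at their own pace and stop on an object; "newtons" is the grip in N (left out, the last holds). Time passes only in rows, so rows that do not move let the fingers close. It gives the time, the measured TCP pose, the force, the opening and the grip force at its end, in the units of the state.
- bot.get_state(): the state, without advancing time (a new reading comes with each control period).
- camera(name): name is "scene" or "top"; returns a dict with "img" (400x640x3 uint8, red, green, blue), "fx", "fy", "cx", "cy" (pixels), "k1" (the pictures are not rectified: a ray, as slopes to the right and down, at radius r is drawn at 1 + k1 r^2 times it, then the intrinsics apply), "R" (3x3) and "t" (3): a world point X has camera coordinates R X + t. Camera axes: x right, y down, z forward; pixel columns grow to the right and rows downward; lengths in m; the calibration is good to about 2 mm. A picture is of the moment at which its call begins. There is no depth.
- bot.hand_in(): hands the job in; it is judged then, once.
The state is a dict: "time_s": time; "joints": joint angles; "joint_velocities": joint speeds; "joint_efforts": joint torques, N m; "tcp_pos": TCP position; "tcp_rot": TCP orientation; "ft_force": force on the tool from outside, world axes, zero at the start; "ft_torque": the same for the moment, N m; "opening": finger opening in m; "grasp_force": force on a finger pad.
Only numpy, scipy, OpenCV 4.12 (cv2) and the standard library are available. Lean on these libraries where they do the work, as an engineer would, in place of code of your own. Each camera call takes 0.05 s, during which the arm holds its last target. There are 200 camera calls.

## Working session

There is one attempt and no reset: what is moved stays moved. The work goes in short steps, Python scripts to look and compute and a tool call to move; the robot and the scene stay as the last step left them, time stands still between calls to the robot, and variables do not carry over. Pictures are saved under pics/ and viewed, at most 10 in all, crops included, and the job is handed in when it is done.

Besides the shell and the picture viewer there is one more tool, called after "Request:" as name(argument=value, ...) on one line, values as JSON. carry_out: Moves the arm, as the interface text tells. Its arguments: {"type":"object","properties":{"increments":{"type":"array","items":{"type":"object","properties":{"hand":{"type":"number"},"x":{"type":"number"},"y":{"type":"number"},"z":{"type":"number"},"twist":{"type":"number"}}}},"newtons":{"type":"number"}},"required":["increments"]}

```bash
mkdir -p pics
cat > h.py <<'E'
import numpy as np, cv2
from cell import bot, camera
def ray(c,u,v):
    K=np.array([[c['fx'],0,c['cx']],[0,c['fy'],c['cy']],[0,0,1.]])
    p=cv2.undistortPoints(np.array([[[u,v]]],float),K,np.array([c['k1'],0,0,0.]))[0,0]
    R=np.array(c['R']);t=np.array(c['t']);o=-R.T@t
    return o,R.T@np.array([p[0],p[1],1])
def at(c,u,v,z):
    o,d=ray(c,u,v);return o+d*(z-o[2])/d[2]
def proj(c,X):
    q=np.array(c['R'])@X+np.array(c['t']);s=q[:2]/q[2];s=s*(1+c['k1']*(s@s))
    return s*[c['fx'],c['fy']]+[c['cx'],c['cy']]
E
python3 - <<'E'
from h import *
for n in('top','scene'):
    c=camera(n);cv2.imwrite(f'pics/{n}0.png',c['img'][:,:,::-1]);print(n,{k:v for k,v in c.items() if k!='img'})
    m=cv2.inRange(cv2.cvtColor(c['img'],cv2.COLOR_RGB2HSV),(0,130,60),(8,255,255))|cv2.inRange(cv2.cvtColor(c['img'],cv2.COLOR_RGB2HSV),(172,130,60),(180,255,255))
    N,L,S,C=cv2.connectedComponentsWithStats(m)
    for i in range(1,N):
        if S[i,4]>30:
            ys,xs=np.where(L==i);print(C[i],S[i],cv2.minAreaRect(np.c_[xs,ys].astype(np.float32)),at(c,*C[i],.128 if n=='top' else .114))
print(bot.get_state())
E
```

```text
top {'fx': 403.6022395950736, 'fy': 403.6022395950736, 'cx': 316.2975479191813, 'cy': 206.08939547209064, 'k1': -0.03721986246504783, 'R': array([[-1.75217244e-02, -9.99845987e-01,  9.95897199e-04],
       [-9.77931379e-01,  1.69302667e-02, -2.08239249e-01],
       [ 2.08190317e-01, -4.62262985e-03, -9.78077412e-01]]), 't': array([-0.00581349,  0.56349462,  0.83408329])}
[430.59887006 185.30508475] [426 175  10  22 177] ((430.5, 185.5), (21.0, 9.0), 90.0) [ 0.58856214 -0.25256335  0.128     ]
[206.5106383  191.71631206] [200 182  14  20 141] ((206.50003051757812, 192.0), (21.0190372467041, 7.155416965484619), 63.43495178222656) [0.58287984 0.21034578 0.128     ]
[ 36.59921903 379.96308129] [   0  359   74   41 2817] ((36.49999237060547, 378.9999694824219), (72.99998474121094, 39.99999237060547), 0.0) [0.21796271 0.52558296 0.128     ]
scene {'fx': 410.9168503885244, 'fy': 410.9168503885244, 'cx': 317.07166225271186, 'cy': 201.4995402548081, 'k1': -0.003521309637165013, 'R': array([[-0.76864284,  0.6396745 , -0.0021694 ],
       [ 0.39222961,  0.46862475, -0.79154707],
       [-0.5053
[... 476 characters left out ...]
.1, 'joints': array([-1.10397099e+00,  2.60609496e-01, -1.39287784e-01,  1.17272049e+00,
       -1.00549595e-05,  1.57080097e+00]), 'joint_velocities': array([-0.00107156, -0.00049868,  0.00293135, -0.0003699 ,  0.00025836,
       -0.00022872]), 'joint_efforts': array([ 6.96707366e-05, -4.06508589e+01,  2.54526669e+01,  1.01218457e-02,
       -6.86608786e-06,  8.52905885e-06]), 'tcp_pos': array([ 0.2359842 , -0.46824977,  0.23053473]), 'tcp_rot': array([-8.84860007e-04,  9.72882847e-01,  2.31296640e-01, -2.15541723e-04]), 'ft_force': array([ 0.26429511,  0.59694778, -0.75114879]), 'ft_torque': array([-0.0241859 ,  0.00487287,  0.00987212]), 'grasp_force': 0.0, 'opening': 0.08580405687886893}
```

View pics/top0.png

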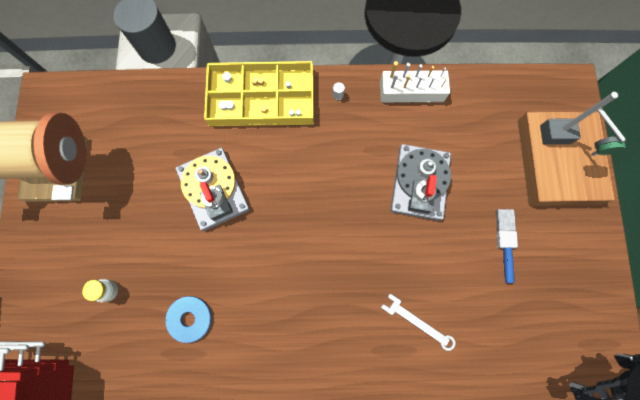

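View pics/scene0.png

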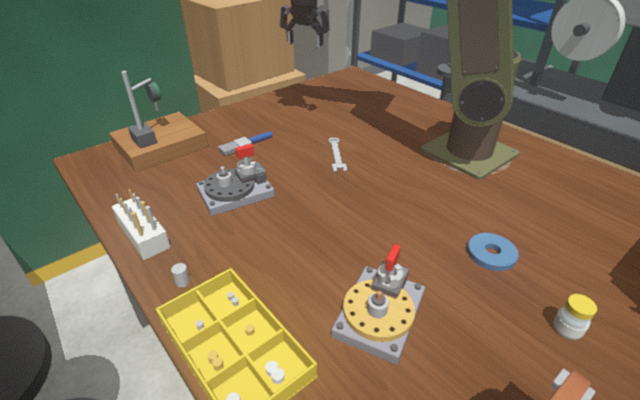

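The brass head is the left one: its knob sits at px (206,192) in top and (392,256) in scene. I'll fit the grip box to the red masks in both views, and use the collet to check the yaw.

```bash
cat > fit.py <<'E'
from h import *
from scipy.optimize import minimize
def red(c,near,r=35):
    h=cv2.cvtColor(c['img'],cv2.COLOR_RGB2HSV)
    m=cv2.inRange(h,(0,130,60),(8,255,255))|cv2.inRange(h,(172,130,60),(180,255,255))
    k=np.zeros_like(m);cv2.circle(k,tuple(int(a) for a in near),r,255,-1);return m&k
def sil(c,x,y,z,a):
    P=[]
    for i in(-1,1):
        for j in(-1,1):
            for k in(-1,1):
                u,v=i*.021,j*.007
                P.append(proj(c,np.array([x+u*np.cos(a)-v*np.sin(a),y+u*np.sin(a)+v*np.cos(a),z+k*.014])))
    H=cv2.convexHull(((np.array(P)+.5)*8).astype(np.float32)).astype(np.int32)
    o,_=H[:,0].min(0)//8,0; o=H[:,0].min(0)//8*8-80
    w=np.zeros((80*8,80*8),np.uint8);cv2.fillConvexPoly(w,H-o,255)
    s=cv2.resize(w,(80,80),interpolation=cv2.INTER_AREA)/255.
    f=np.zeros((400,640));ox,oy=o//8;f[oy:oy+80,ox:ox+80]=s[:400-oy,:640-ox];return f
def fit(x0,y0,z,angs,cams=('top','scene')):
    C=[camera(n) for n in cams];M=[red(c,proj(c,np.array([x0,y0,z])))/255. for c in C]
    cost=lambda p:sum(np.sum((sil(c,p[0],p[1],z,p[2])-m)**2) for c,m in zip(C,M))
    best=min((minimize(cost,[x0,y0,a],method='Nelder-Mead',options=dict(initial_simplex=[[x0,y0,a],[x0+.008,y0,a],[x0,y0+.008,a],[x0,y0,a+.3]])) for a in angs),key=lambda r:r.fun)
    return best.x,best.fun,[m.sum() for m in M]
E
python3 - <<'E'
from fit import *
print(fit(.583,.213,.114,np.arange(0,3.1,.5)))
c=camera('top')
print('collet',at(c,203,173,.086))
cv2.imwrite('pics/top1.png',cv2.resize(c['img'][130:250,150:290,::-1],None,fx=5,fy=5,interpolation=cv2.INTER_CUBIC))
E
```

```text
(array([0.58460094, 0.21544475, 0.42875637]), np.float64(82.399661668589), [np.float64(142.0), np.float64(264.0)])
collet [0.63602606 0.23135734 0.086     ]
```

View pics/top1.png

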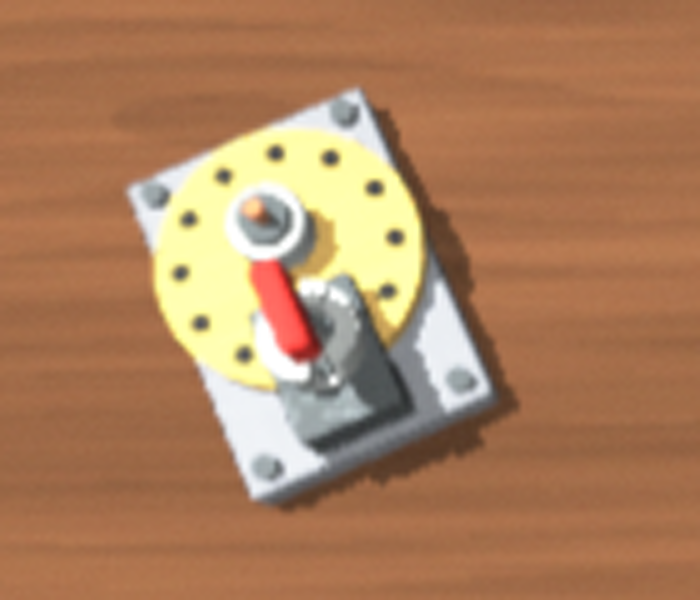

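The crop shows the grip bar running from the collet (crop 266,218) down to (300,350), along the base's long edge. I'll get the yaw from the base edges.

Run:
```python
from fit import *
c=camera('top')
f=lambda u,v,z:at(c,150+(u-2)/5,130+(v-2)/5,z)
for z in(.02,.03):
    a,b,d,e=[f(*p,z) for p in((128,190),(255,498),(360,90),(495,395))]
    for p,q in((b,a),(e,d)):
        w=p*-1+q;print(z,np.arctan2(w[1],w[0]),np.hypot(*w[:2]))
    print((a+b+d+e)/4, np.hypot(*(a-d)[:2]))
for z in(.06,.07,.086):print('collet',f(266,218,z), 'grip top ends',f(266,266,.128),f(302,350,.128))
from scipy.optimize import minimize
for z in(.112,.114,.116):print(z,fit(.59,.21,z,[.2,.4,.6])[:2])
print(fit(.59,.21,.114,[.2,.4,.6],('top',))[:2],fit(.59,.21,.114,[.2,.4,.6],('scene',))[:2])
```

```text
0.02 0.4230826136250623 0.1630662857308837
0.02 0.42217478684880033 0.1647061885893182
[0.62002093 0.22914105 0.02      ] 0.11899513787826524
0.03 0.42308261362506205 0.16128052120188996
0.03 0.4221747868487999 0.16290246522633
[0.61736296 0.22650578 0.03      ] 0.1176920034173724
collet [0.64350453 0.23924481 0.06      ] grip top ends [0.60206046 0.21883516 0.128     ] [0.56607316 0.20248839 0.128     ]
collet [0.64045584 0.23637311 0.07      ] grip top ends [0.60206046 0.21883516 0.128     ] [0.56607316 0.20248839 0.128     ]
collet [0.63557793 0.23177837 0.086     ] grip top ends [0.60206046 0.21883516 0.128     ] [0.56607316 0.20248839 0.128     ]
0.112 (array([0.58369718, 0.21479282, 0.43122257]), np.float64(80.06628219915417))
0.114 (array([0.58514085, 0.21564076, 0.44384645]), np.float64(85.64372164552094))
0.116 (array([0.58586005, 0.21604971, 0.45470621]), np.float64(91.92241445597847))
(array([0.58624238, 0.21364316, 0.50434512]), np.float64(40.87795463283353)) (array([0.58458375, 0.21569197, 0.4403107 ]), np.float64(27.939869281045752))
```

Yaw is 0.423 and the knob is near (0.585, 0.214), which agrees with the base size and the collet. Next I travel there at height.

Request:
carry_out(increments=[{"x": 0.01,"y": 0.02,"z": 0.01},{"x": 0.02,"y": 0.04,"z": 0.01},{"x": 0.02,"y": 0.042},{"x": 0.02,"y": 0.042},{"x": 0.02,"y": 0.042},{"x": 0.02,"y": 0.042},{"x": 0.02,"y": 0.042},{"x": 0.02,"y": 0.042}])

```text
$.increments[0]: bad value
```

Request:
carry_out(increments=[{"x": 0.02,"y": 0.042},{"x": 0.02,"y": 0.042},{"x": 0.02,"y": 0.042},{"x": 0.02,"y": 0.042},{"x": 0.02,"y": 0.042},{"x": 0.02,"y": 0.042},{"x": 0.02,"y": 0.03},{},{}])

```text
$.increments[0]: bad value
```

Request:
carry_out(increments=[{"hand": 1,"x": 0.01,"y": 0.02,"z": 0.01,"twist": 0},{"hand": 1,"x": 0.02,"y": 0.04,"z": 0.01,"twist": 0},{"hand": 1,"x": 0.02,"y": 0.042,"z": 0,"twist": 0},{"hand": 1,"x": 0.02,"y": 0.042,"z": 0,"twist": 0},{"hand": 1,"x": 0.02,"y": 0.042,"z": 0,"twist": 0},{"hand": 1,"x": 0.02,"y": 0.042,"z": 0,"twist": 0},{"hand": 1,"x": 0.02,"y": 0.042,"z": 0,"twist": 0},{"hand": 1,"x": 0.02,"y": 0.042,"z": 0,"twist": 0}])

```text
time_s: 1.5
tcp_pos: [0.3868, -0.1551, 0.2516]
tcp_rot: [0.0, 0.973, 0.231, 0.0]
ft_force: [1.2, -0.4, 0.2]
opening: 0.0854
grasp_force: 0.0
```

Commanded position is now about (0.386, -0.156, 0.251), so 0.199 in x and 0.370 in y remain.

Request:
carry_out(increments=[{"hand": 1,"x": 0.022,"y": 0.042,"z": 0,"twist": 0},{"hand": 1,"x": 0.022,"y": 0.042,"z": 0,"twist": 0},{"hand": 1,"x": 0.022,"y": 0.042,"z": 0,"twist": 0},{"hand": 1,"x": 0.022,"y": 0.042,"z": 0,"twist": 0},{"hand": 1,"x": 0.022,"y": 0.042,"z": 0,"twist": 0},{"hand": 1,"x": 0.022,"y": 0.042,"z": 0,"twist": 0},{"hand": 1,"x": 0.022,"y": 0.042,"z": 0,"twist": 0},{"hand": 1,"x": 0.022,"y": 0.042,"z": 0,"twist": -0.044}])

```text
time_s: 2.3
tcp_pos: [0.5629, 0.1812, 0.2514]
tcp_rot: [0.0, 0.978, 0.209, 0.0]
ft_force: [0.1, -0.2, -0.0]
opening: 0.0853
grasp_force: 0.0
```

Request:
carry_out(increments=[{"hand": 1,"x": 0.023,"y": 0.034,"z": -0.02,"twist": 0},{"hand": 0.5,"x": 0,"y": 0,"z": -0.03,"twist": 0},{"hand": 0.5,"x": 0,"y": 0,"z": -0.03,"twist": 0},{"hand": 0.5,"x": 0,"y": 0,"z": 0,"twist": 0},{"hand": 0.5,"x": 0,"y": 0,"z": 0,"twist": 0}])

```text
time_s: 2.8
tcp_pos: [0.5849, 0.213, 0.1713]
tcp_rot: [0.0, 0.978, 0.21, -0.001]
ft_force: [-0.3, 1.2, 0.2]
opening: 0.0423
grasp_force: 0.0
```

Run:
```python
from fit import *
s=bot.get_state();print(s['tcp_pos'],s['joints'],s['tcp_rot'],s['opening'])
for n in('scene','top'):
    c=camera(n);p=proj(c,np.array([.585,.214,.114])).astype(int);print(n,p)
    y,x=p[1]-60,p[0]-70;cv2.imwrite(f'pics/{n}2.png',cv2.resize(c['img'][y:y+120,x:x+140,::-1],None,fx=5,fy=5,interpolation=cv2.INTER_CUBIC))
    print('tcp',(proj(c,s['tcp_pos'])-[x,y])*5,'knob',(proj(c,np.array([.585,.214,.114]))-[x,y])*5)
```

```text
[0.58486938 0.21300495 0.17131768] [ 3.49262216e-01  4.55933219e-01  1.73735688e-03  1.11797800e+00
 -4.83332011e-07  3.06813711e+00] [ 9.49217226e-05  9.77746508e-01  2.09788683e-01 -6.82193831e-04] 0.04232105190636769
scene [391 256]
tcp [369.45835714 174.88084998] knob [352.53873327 300.43974053]
top [206 192]
tcp [316.76864818 266.88120549] knob [352.89801881 301.94058431]
```

View pics/scene2.png

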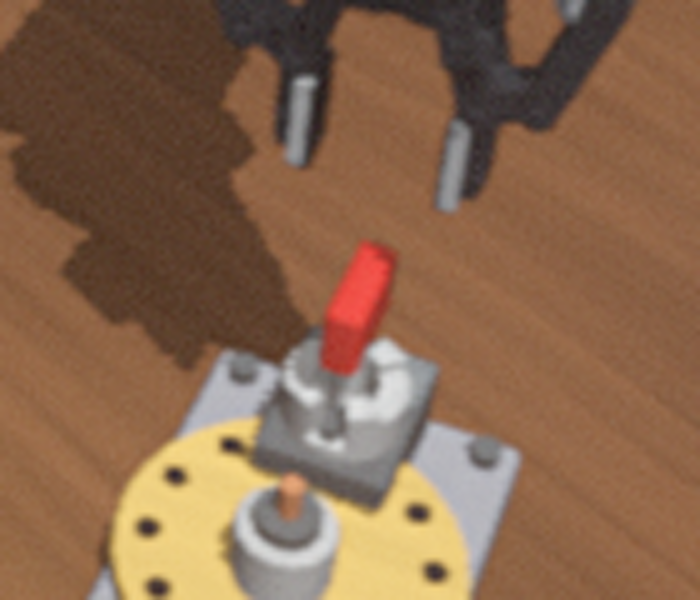

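The crop shows the open fingers straddling the red grip: pads at (295,165) and (450,210), grip at (352,300). So I descend and grip.

Request:
carry_out(increments=[{"hand": 0.5,"x": 0,"y": 0,"z": -0.03,"twist": 0},{"hand": 0.5,"x": 0,"y": 0,"z": -0.03,"twist": 0},{"hand": 0.5,"x": 0,"y": 0,"z": -0.016,"twist": 0},{"hand": 0.5,"x": 0,"y": 0,"z": 0,"twist": 0}])

```text
time_s: 3.3
tcp_pos: [0.5846, 0.2126, 0.0948]
tcp_rot: [0.0, 0.978, 0.21, -0.001]
ft_force: [0.1, -0.4, -0.0]
opening: 0.0428
grasp_force: 0.0
```

Request:
carry_out(increments=[{"hand": 0,"x": 0,"y": 0,"z": 0,"twist": 0},{"hand": 0,"x": 0,"y": 0,"z": 0,"twist": 0},{"hand": 0,"x": 0,"y": 0,"z": 0,"twist": 0},{"hand": 0,"x": 0,"y": 0,"z": 0,"twist": 0},{"hand": 0,"x": 0,"y": 0,"z": 0,"twist": 0},{"hand": 0,"x": 0,"y": 0,"z": 0,"twist": 0}], newtons=60)

```text
time_s: 3.9
tcp_pos: [0.5866, 0.2145, 0.0979]
tcp_rot: [-0.001, 0.978, 0.21, 0.002]
ft_force: [-1.9, 1.9, 6.3]
opening: 0.013
grasp_force: 60.8
```

Gripped, but the TCP rose 3 mm with +6 N, so I'll check before pulling.

Run:
```python
from fit import *
c=camera('scene');p=[391,256];y,x=p[1]-60,p[0]-70;cv2.imwrite('pics/scene3.png',cv2.resize(c['img'][y:y+120,x:x+140,::-1],None,fx=5,fy=5,interpolation=cv2.INTER_CUBIC))
s=bot.get_state();print(s['tcp_pos'],s['ft_force'],s['ft_torque'],s['opening'],s['grasp_force'])
```

```text
[0.58663373 0.21449698 0.0978649 ] [-1.19737161  2.3363708   6.04503591] [0.41638003 0.35725833 0.04210503] 0.013003760247836973 60.80246150493622
```

View pics/scene3.png

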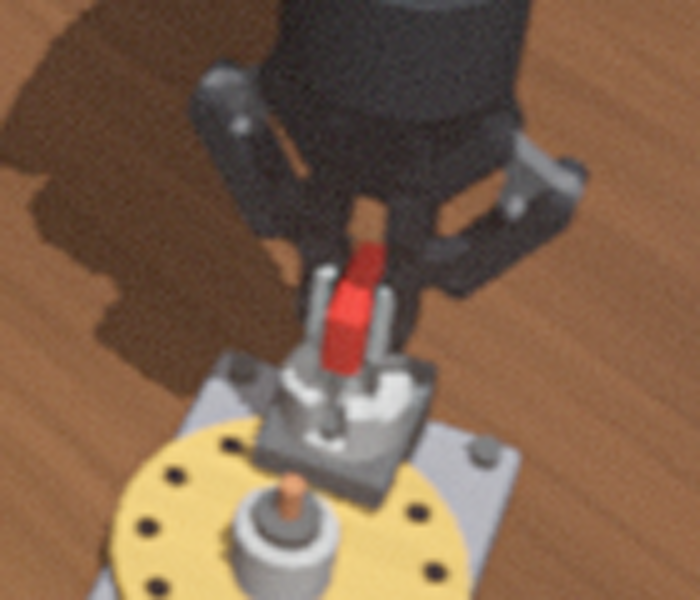

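The pads have the grip squarely; the upward offset comes from their forward swing as they close. Next I pull up.

Request:
carry_out(increments=[{"hand": 0,"x": 0,"y": 0,"z": 0.006,"twist": 0},{"hand": 0,"x": 0,"y": 0,"z": 0.006,"twist": 0},{"hand": 0,"x": 0,"y": 0,"z": 0.006,"twist": 0},{"hand": 0,"x": 0,"y": 0,"z": 0.005,"twist": 0},{"hand": 0,"x": 0,"y": 0,"z": 0,"twist": 0},{"hand": 0,"x": 0,"y": 0,"z": 0,"twist": 0}])

```text
time_s: 4.55
tcp_pos: [0.5862, 0.2142, 0.1176]
tcp_rot: [-0.001, 0.978, 0.21, 0.001]
ft_force: [3.8, 5.3, -10.6]
opening: 0.013
grasp_force: 58.4
```

The lift is about 19.7 mm and the force matches the spring. I twist +1.45 now (j6 moves away from its limit).

Request:
carry_out(increments=[{"hand": 0,"x": 0,"y": 0,"z": 0,"twist": 0.1},{"hand": 0,"x": 0,"y": 0,"z": 0,"twist": 0.14},{"hand": 0,"x": 0,"y": 0,"z": 0,"twist": 0.14},{"hand": 0,"x": 0,"y": 0,"z": 0,"twist": 0.14},{"hand": 0,"x": 0,"y": 0,"z": 0,"twist": 0.14},{"hand": 0,"x": 0,"y": 0,"z": 0,"twist": 0.14}])

```text
time_s: 5.15
tcp_pos: [0.5864, 0.2142, 0.1174]
tcp_rot: [-0.0, 0.817, 0.576, 0.001]
ft_force: [4.2, 3.1, -11.6]
opening: 0.0131
grasp_force: 58.6
```

Request:
carry_out(increments=[{"hand": 0,"x": 0,"y": 0,"z": 0,"twist": 0.14},{"hand": 0,"x": 0,"y": 0,"z": 0,"twist": 0.14},{"hand": 0,"x": 0,"y": 0,"z": 0,"twist": 0.14},{"hand": 0,"x": 0,"y": 0,"z": 0,"twist": 0.14},{"hand": 0,"x": 0,"y": 0,"z": 0,"twist": 0.14},{"hand": 0,"x": 0,"y": 0,"z": 0,"twist": 0},{"hand": 0,"x": 0,"y": 0,"z": 0,"twist": 0}])

```text
time_s: 5.85
tcp_pos: [0.5866, 0.2143, 0.1174]
tcp_rot: [0.0, 0.572, 0.82, 0.001]
ft_force: [5.9, 6.0, -10.9]
opening: 0.0131
grasp_force: 58.6
```

Run:
```python
from fit import *
c=camera('scene');p=[391,256];y,x=p[1]-60,p[0]-70;cv2.imwrite('pics/scene4.png',cv2.resize(c['img'][y:y+120,x:x+140,::-1],None,fx=5,fy=5,interpolation=cv2.INTER_CUBIC))
s=bot.get_state();q=s['tcp_rot'];print(s['tcp_pos'],s['ft_force'],s['ft_torque'],s['opening'],s['grasp_force'],2*np.arctan2(q[2],q[1]))
```

```text
[0.5866111  0.21430932 0.11740613] [  4.14000493   5.18550153 -10.06628948] [ 1.2868054  -1.21674715 -0.04708799] 0.013162044170512763 58.593878746032715 1.923109313039906
```

View pics/scene4.png

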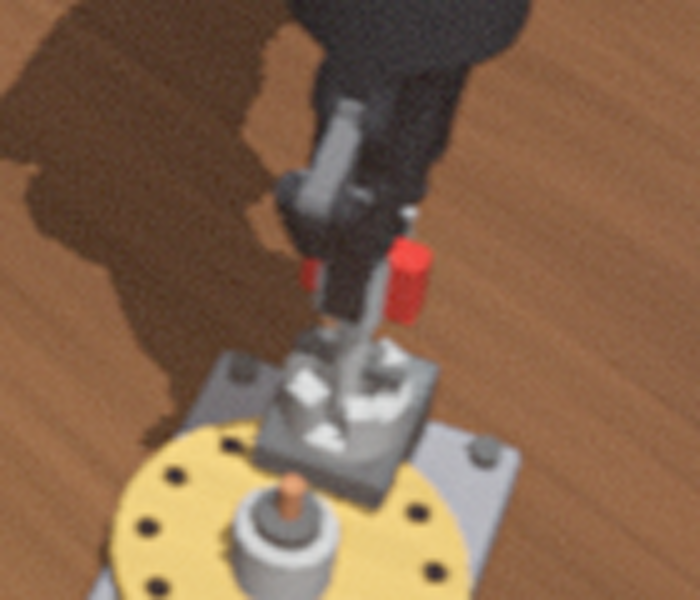

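The grip is turned a quarter and still lifted; the bar end shows at (408,285). I let it down into the notch.

Request:
carry_out(increments=[{"hand": 0,"x": 0,"y": 0,"z": -0.003,"twist": 0},{"hand": 0,"x": 0,"y": 0,"z": -0.003,"twist": 0},{"hand": 0,"x": 0,"y": 0,"z": -0.002,"twist": 0},{"hand": 0,"x": 0,"y": 0,"z": 0,"twist": 0},{"hand": 0,"x": 0,"y": 0,"z": 0,"twist": 0}])

```text
time_s: 6.4
tcp_pos: [0.5867, 0.2143, 0.1101]
tcp_rot: [0.0, 0.572, 0.82, 0.001]
ft_force: [4.3, 4.5, -8.5]
opening: 0.013
grasp_force: 58.9
```

Request:
carry_out(increments=[{"hand": 0,"x": 0,"y": 0,"z": -0.001,"twist": 0},{"hand": 0,"x": 0,"y": 0,"z": -0.001,"twist": 0},{"hand": 0,"x": 0,"y": 0,"z": 0,"twist": 0},{"hand": 0,"x": 0,"y": 0,"z": 0,"twist": 0}])

```text
time_s: 6.8
tcp_pos: [0.5867, 0.2143, 0.1099]
tcp_rot: [0.001, 0.572, 0.82, 0.002]
ft_force: [1.7, 5.6, 2.9]
opening: 0.0129
grasp_force: 60.9
```

It's seated in the notch: z stopped at lift 0.012 and the force reversed. Release and retreat upward.

Request:
carry_out(increments=[{"hand": 0.5,"x": 0,"y": 0,"z": 0,"twist": 0},{"hand": 0.5,"x": 0,"y": 0,"z": 0,"twist": 0},{"hand": 0.5,"x": 0,"y": 0,"z": 0,"twist": 0},{"hand": 0.5,"x": 0,"y": 0,"z": 0,"twist": 0},{"hand": 0.5,"x": 0,"y": 0,"z": 0,"twist": 0},{"hand": 0.5,"x": 0,"y": 0,"z": 0,"twist": 0}])

```text
time_s: 7.4
tcp_pos: [0.5851, 0.213, 0.1082]
tcp_rot: [-0.0, 0.572, 0.82, -0.0]
ft_force: [-0.9, -0.3, -0.2]
opening: 0.0429
grasp_force: 0.0
```

Request:
carry_out(increments=[{"hand": 0.5,"x": 0,"y": 0,"z": 0.02,"twist": 0},{"hand": 0.5,"x": 0,"y": 0,"z": 0.03,"twist": 0},{"hand": 0.5,"x": 0,"y": 0,"z": 0.04,"twist": 0},{"hand": 0.5,"x": 0,"y": 0,"z": 0.04,"twist": 0},{"hand": 0.5,"x": -0.03,"y": 0,"z": 0.02,"twist": 0},{"hand": 0.5,"x": -0.04,"y": 0,"z": 0,"twist": 0},{"hand": 0.5,"x": -0.04,"y": 0,"z": 0,"twist": 0},{"hand": 0.5,"x": 0,"y": 0,"z": 0,"twist": 0}])

```text
time_s: 8.2
tcp_pos: [0.4694, 0.212, 0.2583]
tcp_rot: [-0.002, 0.572, 0.821, -0.002]
ft_force: [1.0, 0.1, -0.0]
opening: 0.0424
grasp_force: 0.0
```

Run:
```python
from fit import *
for z in (.114,.126,.130):print(z,fit(.585,.214,z,[1.6,1.9,2.2],('scene',))[:2])
c=camera('scene');cv2.imwrite('pics/scene5.png',cv2.resize(c['img'][130:330,200:460,::-1],None,fx=3,fy=3,interpolation=cv2.INTER_CUBIC))
print(bot.get_state()['tcp_pos'])
```

```text
0.114 (array([0.57536798, 0.20900747, 1.88921608]), np.float64(14.044229142637446))
0.126 (array([0.58537944, 0.21601541, 1.91325658]), np.float64(22.754048442906576))
0.13 (array([0.5887006, 0.2184144, 1.9119936]), np.float64(26.186635909265668))
[0.47628661 0.2134252  0.25856418]
```

View pics/scene5.png

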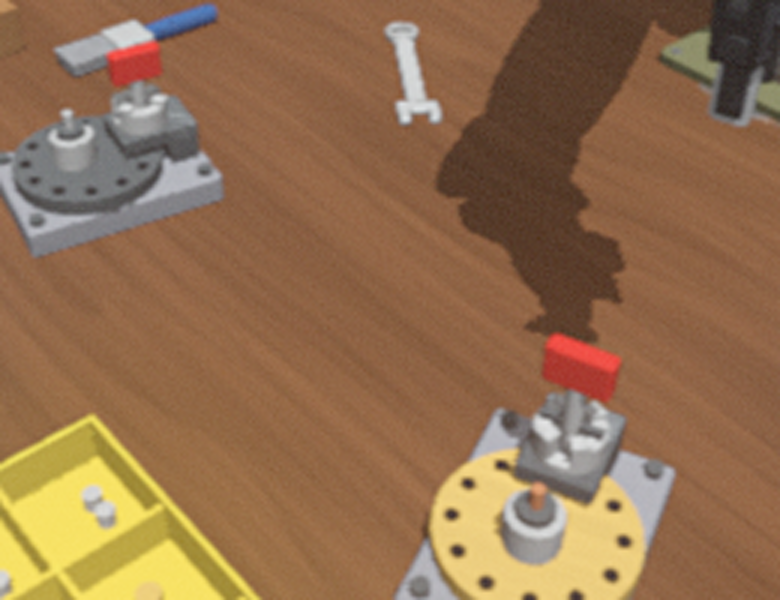

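The brass plunger stays raised and turned: at z = 0.126 the fit gives (0.585, 0.216), the original axis, with yaw 1.91, a turn of about 1.49. The steel head is untouched and the arm is clear.

```bash
python3 -c "
from cell import bot
print(bot.hand_in())"
```

```text
the job is handed in; nothing more can be done
None
```

The brass head's plunger is pulled up about 12 mm, turned about 1.5 rad and resting in its notch with the gripper clear; the steel head's plunger was left alone, and the job is handed in (no verdict returned).

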